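# Third hand at the darkroom easel: hold the blade carriage against the sprung fence

## Robot

A 7-joint arm with a two-finger parallel gripper is mounted at the origin on the work surface. World frame = base frame: x ahead of the robot, y to its left, z up, the work surface at z = 0. Lengths are in m, angles in rad, forces in N, time in s.
With the tool pointing down it reaches from about 0.4 to 0.9 m from the base axis. Payload 5.6 kg.
Tool frame: the origin (TCP) lies on the centre line of the jaws, within the pads' length; the fingertips stand 11 mm ahead of it and the grasp point (between the pads) lies 8 mm behind it (r.tips_ahead is the distance from the TCP to the fingertips, in m); z points along the fingers, y is the line along which they close (so a half turn about z gives the same grasp; the last joint's range is limited). The gripper opens to 92 mm and grips with 3 to 60 N. Pads are 20 mm wide; open, the fingers measure 128 mm over their backs; the gripper's body (75 mm by 189 mm) begins 69 mm behind the grasp point.
Start: joints at [1.22, 0.468, -0.012, 1.603, 0.006, 1.071, -0.056], TCP at [0.197, -0.619, 0.226] pointing down, gripper open.
Joint ranges: [-2.53, 2.53], [-0.31, 2.02], [-1.57, 1.55], [0.28, 2.44], [-1.29, 4.43], [0.15, 1.84], [-2.92, 2.92]. Speed limits (rad/s): [2.57, 2.57, 3.14, 3.14, 3.14, 3.14, 3.14].

## Interface

Orientations are given as a unit quaternion [x, y, z, w].
In Python, from workcell import r, imaging gives the robot as it stands.
- The arm moves only by the tool play_rows, never from a script. Its argument "steps" is a list of rows, each a list of 3 entries, a list of its own where there are three numbers: the shift along the world's x, y, z in cm, then the turn about the world's z in rad, then the gripper's target within -1 to 1 (shut at 1, half-way at 0, fully open at -1). A call has 1 to 20 rows; each row is the pose to reach, as a shift and turn from the pose commanded when the call began; what a row does not reach only later rows make up. A row lasts 1/8 s, in which the tool goes at most 62.5 mm and 10.7 degrees, less where a joint would pass 70% of its speed; a pose out of reach is approached as far as the arm can. A call with a gripper value outside its range is refused whole. The fingers move at their own pace and stop on an object; "grip_force" is the grip in N (left out, the last holds). Time passes only in rows, so rows that repeat a pose let the fingers close. It gives the time, the measured TCP pose, the force, the opening and the grip force at its end, in the units of the state.
- r.state(): the state, without advancing time (a new reading comes with each control period).
- imaging.grab_frame(name): name is "scene" or "side" or "wrist"; returns a dict with "frame" (384x512x3 uint8, red, green, blue), "fx", "fy", "cx", "cy" (pixels), "distortion" ([k1, k2, p1, p2, k3] as OpenCV has them; the pictures are not rectified), "rvec" (rotation vector, rad) and "tvec" (3), from world to camera coordinates, as OpenCV has them; the wrist camera has in their place "mount" (4x4, takes a point from camera to tool coordinates, whose origin is the TCP and whose axes are the flange's). Camera axes: x right, y down, z forward; pixel columns grow to the right and rows downward; lengths in m; the calibration is good to about 2 mm. A picture is of the moment at which its call begins: read the wrist's pose just before it. There is no depth.
- r.sign_off(): hands the job in; it is judged then, once.
The state is a dict: "time_s": time; "joint_pos": joint angles; "joint_vel": joint speeds; "tau": joint torques, N m; "tcp_pos": TCP position; "tcp_rot": TCP orientation; "ft_force": force on the tool from outside, world axes, zero at the start; "ft_torque": the same for the moment, N m; "grip_width": opening from 0.0 (shut) to 1.0 (fully open); "grip_force": force on a finger pad.
Only numpy, scipy, OpenCV 4.12 (cv2) and the standard library are available. Lean on these libraries where they do the work, as an engineer would, in place of code of your own. Each camera call takes 0.05 s, during which the arm holds its last target. There are 200 camera calls.

## Task

Pick up the black blade carriage by its silver grip block, set it flat on the white bed of the printing easel between the robot and the sprung black fence, and slide it along the fence's direction until you feel its end meet the silver end stop. Then, keeping that end at the stop, press the carriage's long side squarely against the fence with a steady push of about 10 N, so that the fence's red pointer stands over the green mark, and never drive the fence back to the end of its travel. Finish while still holding the carriage pressed there, so that a colleague can screw it down, and leave the other things on the bench alone.

Things in the scene. Friction and masses are not known exactly. Their poses are not given: they have to be found in the camera images.
- carriage: Loose blade carriage, 0.25 to 0.45 kg, symmetric end to end and front to back: a black bar 30 (x) x 140 (y) x 18 mm (z) with a silver upright grip block on its middle, 22 (x) x 50 (y) mm, reaching from 18 to 60 mm above the underside. Origin: centre of the underside; z up, y along the bar. It starts flat on the bench, in one of three places.
- easel: Fixed printing easel standing on the bench, turned by up to about 0.25 rad; its white bed is 220 (x) x 320 (y) mm and its flat top lies 18 mm above the bench. Origin: centre of its underside, on the bench; x points across the bed from the robot's side to the fence, y along the fence. A black back rail (30 mm high) stands at its far edge, x = 110 to 122 mm.
- fence: Black sprung fence: rigid bar 260 mm long (y), 14 mm thick, 20 mm high, sliding along easel x only. Origin: on the bed, middle of its front face, which looks to -x; axes as the easel's. At rest the face is at easel x = 60 mm. It yields from 2.5 N, then 2 mm per newton (10 N = 15 mm back). Travel ends at 30 mm; keep it under 26 mm.
- pointer (a point): Tip of the red pointer on the fence's easel -y end, level with the fence's front face and moving with it (easel x = 60 mm at rest, y = -156 mm). It runs over a scale on the bed: the green mark covers 9 to 21 mm of fence travel (7 to 13 N), the orange mark beyond it means too far.
- stop: Silver end stop fixed on the bed: block 53 (x) x 30 (y) x 22 mm with a low black knob, 28 mm high in all; its place along y varies. Origin: middle of the foot of its contact face, which looks to easel -y and spans easel x = 5 to 58 mm; axes as the easel's. It does not yield. With the carriage's end against it the carriage's origin is 70 mm from this face.
- lens: Bystander: black enlarging lens, 54 mm across, 44 mm high; origin under its centre.
- magnifier: Bystander: focusing magnifier, foot 55 x 75 mm, 79 mm high; origin under its centre.
- screwdriver: Bystander: screwdriver 170 mm long, lying; origin on its underside.
- developer: Bystander: amber bottle, 60 mm across, 120 mm high; origin under its centre.
- blower: Bystander: blue rubber blower standing on its foot, 84 mm across, 115 mm high; origin under its centre.
- film_tub: Bystander: small black film tub with grey lid, 35 mm across, 52 mm high; origin under its centre.
- camera: Bystander: black and silver camera, 135 mm wide, 100 mm high; origin under its centre.

How it is judged:
By the outcome, as a careful person would: the job done as asked, in the order asked, and still so for the second after the job is handed in, while the arm keeps its last pose, push and grip.
It also fails if it takes over 45 s, if anything falls off the work surface, if the arm or the gripper's body presses on something with over 40 N, if the wrist force passes 120 N, or if a joint passes its speed limit or range.

## Working session

There is one attempt and no reset: what is moved stays moved. The work goes in short steps, Python scripts to look and compute and a tool call to move; the robot and the scene stay as the last step left them, time stands still between calls to the robot, and variables do not carry over. Pictures are saved under pics/ and viewed, at most 10 in all, crops included, and the job is handed in when it is done.

Besides the shell and the picture viewer there is one more tool, called as name(argument=value, ...), one argument or row to a line, values as JSON. play_rows: Moves the arm, as the interface text tells. Its arguments: {"type":"object","properties":{"steps":{"type":"array"},"grip_force":{"type":"number"}},"required":["steps"]}

```bash
mkdir -p pics; cat > h.py <<'E'
import numpy as np, cv2
from workcell import r, imaging
from scipy.spatial.transform import Rotation as R
def grab(n):
    s=r.state(); f=imaging.grab_frame(n)
    if 'mount' in f:
        T=np.eye(4);T[:3,:3]=R.from_quat(s['tcp_rot']).as_matrix();T[:3,3]=s['tcp_pos']
        M=T@np.array(f['mount']); f['Rc']=M[:3,:3]; f['C']=M[:3,3]
    else:
        A=cv2.Rodrigues(np.array(f['rvec'],float))[0]; f['Rc']=A.T; f['C']=-A.T@np.array(f['tvec'],float).ravel()
    f['K']=np.array([[f['fx'],0,f['cx']],[0,f['fy'],f['cy']],[0,0,1]]); f['D']=np.array(f['distortion'],float)
    return f
def ray(f,px,z):
    p=cv2.undistortPoints(np.array(px,float).reshape(-1,1,2),f['K'],f['D']).reshape(-1,2)
    d=np.c_[p,np.ones(len(p))]@f['Rc'].T
    return f['C']+d*((z-f['C'][2])/d[:,2])[:,None]
def save(f,name,s=1.5):
    cv2.imwrite('pics/'+name,cv2.resize(f['frame'][:,:,::-1],None,fx=s,fy=s))
E
python3 - <<'E'
from h import *
import pickle
for n in('scene','side'):
    f=grab(n); save(f,n+'0.png'); pickle.dump(f,open(n+'0.pkl','wb')); print(n,f['C'],f['Rc'][:,2])
print(r.state())
E
```

```text
scene [ 1.22438764 -0.43032546  0.91748681] [-0.53191638  0.39416447 -0.74946603]
side [-0.04515828  0.87922099  0.73217573] [ 0.51324191 -0.65972752 -0.54894658]
{'time_s': 0.1, 'joint_pos': array([ 1.21999252,  0.4682936 , -0.01157883,  1.60353768,  0.00602379,
        1.07140722, -0.05631964]), 'joint_vel': array([-0.000311  , -0.00014686,  0.00034551, -0.00157917, -0.0018972 ,
        0.00055568, -0.00040608]), 'tau': array([ 1.25862887e-03, -5.21650815e+01, -1.20789494e-02, -2.44369984e+01,
       -5.67109161e-02,  1.40936856e-02,  8.31722036e-05]), 'tcp_pos': array([ 0.19668799, -0.61898653,  0.22473013]), 'tcp_rot': array([ 9.88187348e-01,  1.53248543e-01, -1.96107524e-04, -7.81979160e-04]), 'ft_force': array([-0.17766293,  0.73712964, -0.22815799]), 'ft_torque': array([-0.01017548, -0.0047844 ,  0.01175816]), 'grip_force': 0.0, 'grip_width': 1.001252570325879}
```

View pics/scene0.png

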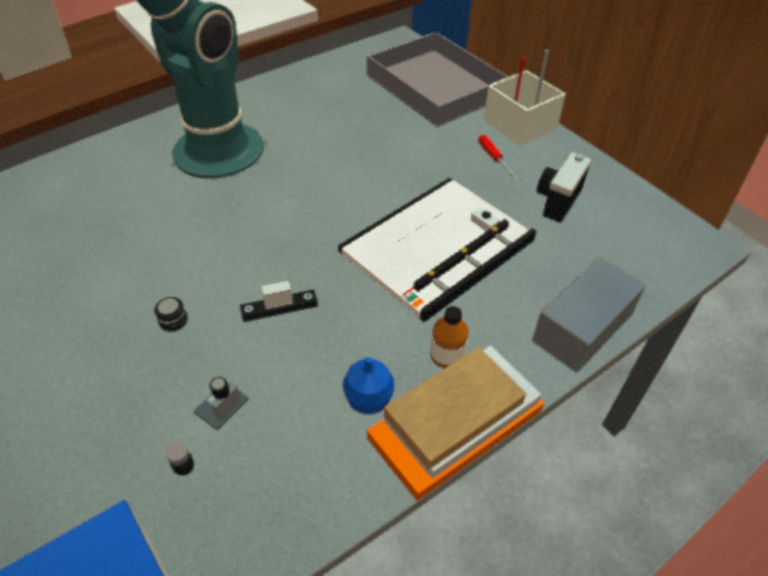

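View pics/side0.png

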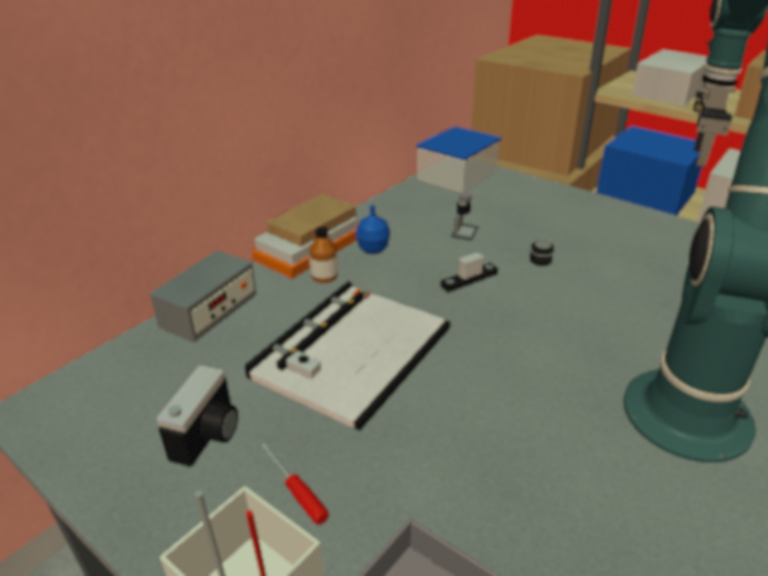

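The scene view shows the carriage at about (278,304), its block at (277,293), and the bed with corners (341,247), (450,182), (533,235), (425,312). The fence runs (415,288)-(505,227), the stop is at (488,215) and the pointer near (408,291). The side view agrees: carriage (470,276), stop (302,363). Next I locate them by casting rays.

```bash
python3 - <<'E'
from h import *
import pickle
f=pickle.load(open('scene0.pkl','rb')); g=pickle.load(open('side0.pkl','rb'))
P=lambda f,l,z:print(np.round(ray(f,np.array(l)/1.5,z)[:,:2],4).tolist())
for n,im,box in(('scene',f,(150,180,225,220)),('side',g,(285,165,340,200))):
    x0,y0,x1,y1=box; c=im['frame'][y0:y1,x0:x1]; m=(c.max(2)<60).astype(np.uint8)
    cs,_=cv2.findContours(m,0,2); c=max(cs,key=cv2.contourArea); rc=cv2.minAreaRect(c)
    b=cv2.boxPoints(rc)+[x0,y0]; print(n,cv2.contourArea(c),(b*1.5).round().tolist()); print(np.round(ray(im,b,0.012)[:,:2],4).tolist())
    sel=(slice(120,220),slice(200,370)) if n=='scene' else (slice(180,290),slice(160,305))
print('bed scene');P(f,[(341,247),(450,182),(533,235),(425,312)],.018)
print('stop top scene/side');P(f,[(488,215)],.026);P(g,[(302,360)],.026)
print('fence scene');P(f,[(415,287),(505,225)],.038)
print('grip top');P(f,[(277,286)],.06);P(g,[(471,260)],.06)
print('bot side lens etc');P(f,[(171,320),(452,355),(369,405)],0)
E
```

```text
scene 290.5 [[240.0, 305.0], [314.0, 289.0], [317.0, 305.0], [243.0, 321.0]]
[[0.4676, -0.187], [0.5145, -0.0563], [0.5514, -0.0722], [0.5048, -0.1998]]
side 135.0 [[440.0, 282.0], [493.0, 262.0], [497.0, 273.0], [444.0, 293.0]]
[[0.5468, -0.0678], [0.4973, -0.2119], [0.4666, -0.1762], [0.5162, -0.0377]]
bed scene
[[0.4569, 0.0442], [0.4279, 0.3504], [0.6538, 0.3799], [0.6827, 0.0752]]
stop top scene/side
[[0.562, 0.3386]]
[[0.5856, 0.313]]
fence scene
[[0.6381, 0.086], [0.6129, 0.3361]]
grip top
[[0.5077, -0.1252]]
[[0.5015, -0.116]]
bot side lens etc
[[0.4159, -0.3051], [0.7752, 0.063], [0.7724, -0.1128]]
```

play_rows(
  steps=[
    [[31, 49.4, 0], 0.918, -1],
    [[31, 49.4, 0], 0.918, -1],
    [[31, 49.4, 0], 0.918, -1],
    [[31, 49.4, 0], 0.918, -1],
    [[31, 49.4, 0], 0.918, -1],
    [[31, 49.4, 0], 0.918, -1],
    [[31, 49.4, 0], 0.918, -1],
    [[31, 49.4, 0], 0.918, -1],
    [[31, 49.4, 0], 0.918, -1],
    [[31, 49.4, 0], 0.918, -1],
    [[31, 49.4, 0], 0.918, -1],
    [[31, 49.4, 0], 0.918, -1],
    [[31, 49.4, 0], 0.918, -1],
    [[31, 49.4, 0], 0.918, -1],
    [[31, 49.4, 0], 0.918, -1],
  ],
)

```text
time_s: 1.98
tcp_pos: [0.5067, -0.1261, 0.2256]
tcp_rot: [0.818, 0.575, -0.0, 0.0]
ft_force: [-0.8, -0.1, 0.2]
grip_width: 1.003
grip_force: 0.0
```

```bash
python3 - <<'E'
from h import *
import pickle
s=r.state();print(s['time_s'],s['tcp_pos'],s['tcp_rot'],s['ft_force'])
f=grab('wrist'); save(f,'w1.png'); pickle.dump(f,open('w1.pkl','wb')); print(f['C'],f['Rc'])
E
```

```text
1.975 [ 0.50666354 -0.12607307  0.22563385] [ 8.18308844e-01  5.74778760e-01 -5.57229756e-05  9.59281460e-05] [-0.83351818 -0.14700138  0.15551431]
[ 0.53220283 -0.05572166  0.38413088] [[ 9.40636089e-01 -3.26763718e-01 -9.18107880e-02]
 [-3.39416776e-01 -9.05580340e-01 -2.54402241e-01]
 [-1.26226337e-05  2.70462051e-01 -9.62730637e-01]]
```

View pics/w1.png

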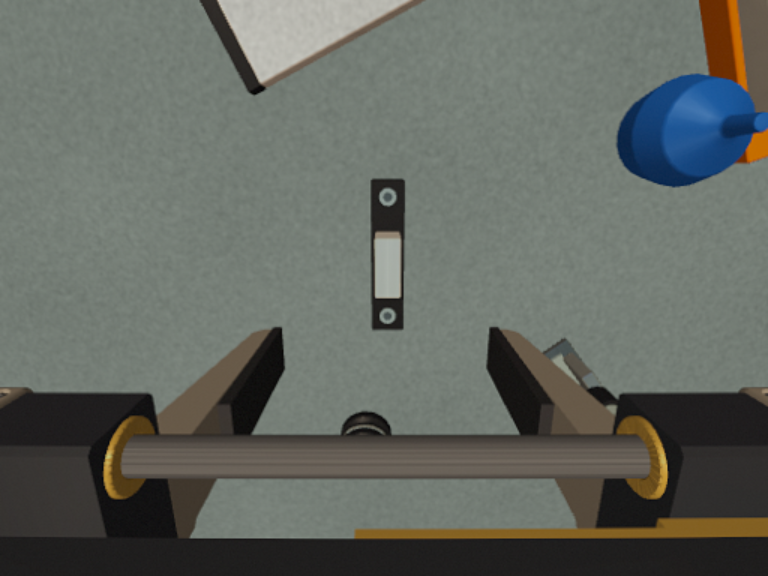

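The wrist view shows the carriage upright at about (388,254), block top spanning (374-401, 239-297). It is nearly aligned with the jaws, and I now measure it precisely.

```bash
python3 - <<'E'
from h import *
import pickle
f=pickle.load(open('w1.pkl','rb'))
p=ray(f,np.array([(372,180),(404.5,180),(404,328.5),(373,328.5)])/1.5,.018)[:,:2]
print(p.round(4).tolist(),p.mean(0)); d=p[0]+p[1]-p[2]-p[3]; print('yaw',np.arctan2(-d[0],d[1]),np.linalg.norm(d)/2)
print('block',ray(f,np.array([(374,239),(401,239),(401.5,298),(374,298)])/1.5,.06)[:,:2].mean(0))
m=f['frame'][100:230,230:290].max(2)<75
cs,_=cv2.findContours(m.astype(np.uint8),0,2);c=max(cs,key=cv2.contourArea).reshape(-1,2)+[230,100]
q=ray(f,c,.018)[:,:2].astype(np.float32);rc=cv2.minAreaRect(q*1000);print(rc)
E
```

```text
[[0.5193, -0.0584], [0.5457, -0.0679], [0.5003, -0.1974], [0.4725, -0.1874]] [ 0.5094606  -0.12778456]
yaw -0.34242857370837526 0.1372484500042403
block [ 0.50838085 -0.12799731]
((508.3369140625, -126.71717834472656), (138.61497497558594, 29.70481300354004), 69.90625)
```

play_rows(
  steps=[
    [[0.2, -0.1, -5], 0, -1],
    [[0.2, -0.1, -10], 0, -1],
    [[0.2, -0.1, -14], 0, -1],
    [[0.2, -0.1, -17], 0, -1],
    [[0.2, -0.1, -18.6], 0, -1],
    [[0.2, -0.1, -18.6], 0, -1],
    [[0.2, -0.1, -18.6], 0, 1],
    [[0.2, -0.1, -18.6], 0, 1],
    [[0.2, -0.1, -18.6], 0, 1],
    [[0.2, -0.1, -18.6], 0, 1],
    [[0.2, -0.1, -18.6], 0, 1],
    [[0.2, -0.1, -18.6], 0, 1],
    [[0.2, -0.1, -18.6], 0, 1],
    [[0.2, -0.1, -18.6], 0, 1],
  ],
  grip_force=45,
)

```text
time_s: 3.78
tcp_pos: [0.5088, -0.1264, 0.0395]
tcp_rot: [0.818, 0.575, -0.0, -0.0]
ft_force: [-0.6, -0.6, 0.6]
grip_width: 0.237
grip_force: 45.0
```

play_rows(
  steps=[
    [[0, 0, 4], 0, 1],
    [[0, 0, 9], 0, 1],
    [[0, 3, 13], 0.1, 1],
    [[1, 8, 17], 0.25, 1],
    [[2, 13, 18], 0.443, 1],
    [[2, 16, 18], 0.443, 1],
    [[2, 16, 18], 0.443, 1],
    [[2, 16, 18], 0.443, 1],
    [[2, 16, 18], 0.443, 1],
  ],
)

```text
time_s: 4.9
tcp_pos: [0.5287, 0.0319, 0.2191]
tcp_rot: [0.673, 0.74, -0.001, -0.0]
ft_force: [0.2, -0.2, -2.5]
grip_width: 0.238
grip_force: 45.0
```

```bash
python3 - <<'E'
from h import *
import pickle
s=r.state();print(s['time_s'],s['tcp_pos'],s['tcp_rot'],s['ft_force'],s['grip_force'])
f=grab('wrist'); save(f,'w2.png'); pickle.dump(f,open('w2.pkl','wb'))
E
```

```text
4.9 [0.52871856 0.03194842 0.21914029] [ 6.72512469e-01  7.40085596e-01 -5.29841280e-04 -9.33818851e-05] [ 0.15682666 -0.15853693 -2.481636  ] 44.99123454093933
```

View pics/w2.png

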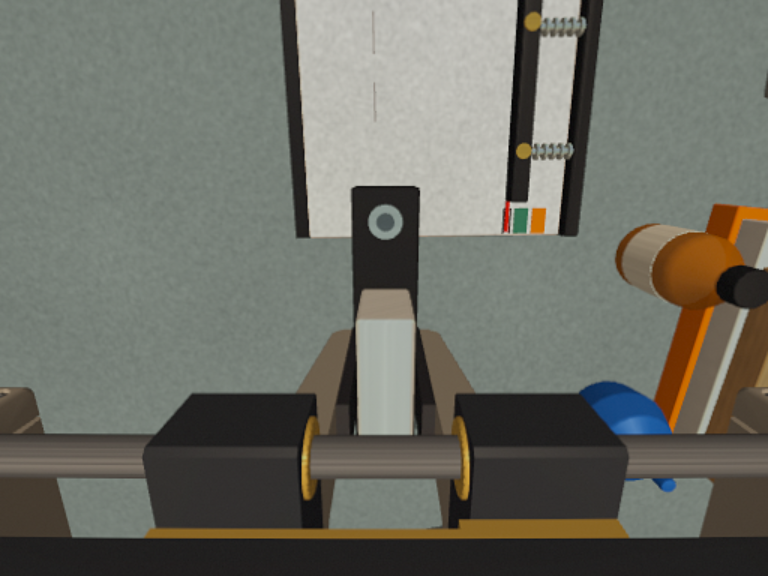

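The carriage is held straight. The fence's front foot line runs about (508,200)-(518,10), the bed's near edge is at row 237, and the pointer is at (506,215) beside the green mark (520,220). I'll refine those edges by mask.

```bash
python3 - <<'E'
from h import *
import pickle
f=pickle.load(open('w2.pkl','rb')); im=f['frame'].astype(int)
def fit(pts,z,n):
    p=ray(f,pts,z)[:,:2]; c=np.median(p,0)
    vx,vy,x,y=cv2.fitLine(p.astype(np.float32),cv2.DIST_HUBER,0,1e-4,1e-4).ravel(); 
    a=np.arctan2(-vx,vy); a=(a+np.pi/2)%np.pi-np.pi/2; print(n,len(p),'yaw',round(a,4),'pt',round(x,4),round(y,4)); return a,x,y
v=im.max(2)
rows=range(4,130)
# fence front: first dark col from x=300 rightwards
F=[(next(c for c in range(300,380) if v[y,c]<110)-.5,y) for y in rows]; fit(F,.018,'fence')
Rl=[]
for y in rows:
    c=395+8
    # rail: scan left from grey bench: last bright-white col -> rail start
    cs=[c for c in range(355,402) if v[y,c]<70]
    cs=[c for c in cs if c>370]
    if cs: Rl.append((max(cs)+.5,y))
fit(Rl,.048,'rail back top')
L=[]
for y in rows:
    cs=[c for c in range(180,215) if v[y,c]<70]
    if cs: L.append((max(cs)+.5,y))
fit(L,.018,'bed left')
N=[]
for x in list(range(215,232))+list(range(285,370)):
    col=im[130:175,x]; w=[i for i in range(45) if col[i].min()>150]
    if w: N.append((x,130+max(w)+.5))
fit(N,.018,'near edge')
red=[(x,y) for y in range(125,160) for x in range(325,350) if im[y,x,0]>130 and im[y,x,1]<80]
print('red',np.mean(red,0)*1.5,ray(f,[np.mean(red,0)],.02))
E
```

```text
fence 126 yaw 0.107 pt 0.6153 0.187
rail back top 126 yaw 0.1087 pt 0.6687 0.1714
bed left 126 yaw 0.109 pt 0.4472 0.1545
near edge 102 yaw -1.4614 pt 0.5481 0.055
red [505.88372093 215.37209302] [[0.62833572 0.0802529  0.02      ]]
```

play_rows(
  steps=[
    [[2, 5, -1], 0.0125, 1],
    [[4, 11, -4], 0.0125, 1],
    [[5.7, 15.3, -9], 0.0125, 1],
    [[5.7, 15.3, -13], 0.0125, 1],
    [[5.7, 15.3, -15], 0.0125, 1],
    [[5.7, 15.3, -15.6], 0.0125, 1],
    [[5.7, 15.3, -15.6], 0.0125, 1],
    [[5.7, 15.3, -15.8], 0.0125, 1],
    [[5.7, 15.3, -15.9], 0.0125, 1],
    [[5.7, 15.3, -15.9], 0.0125, 1],
  ],
)

```text
time_s: 6.2
tcp_pos: [0.5861, 0.1864, 0.0612]
tcp_rot: [0.667, 0.745, 0.0, 0.0]
ft_force: [-0.5, -0.5, -2.7]
grip_width: 0.236
grip_force: 45.0
```

```bash
python3 - <<'E'
from h import *
import pickle
s=r.state();print(s['tcp_pos'],s['tcp_rot'],s['ft_force'],s['ft_torque'])
f=grab('wrist'); save(f,'w3.png'); pickle.dump(f,open('w3.pkl','wb'))
E
```

```text
[0.58614463 0.18642445 0.06116898] [6.67094926e-01 7.44972593e-01 3.09774499e-04 3.15825132e-04] [-0.48238235 -0.54522519 -2.73435212] [-0.0642519  -0.1229435   0.07684313]
```

View pics/w3.png

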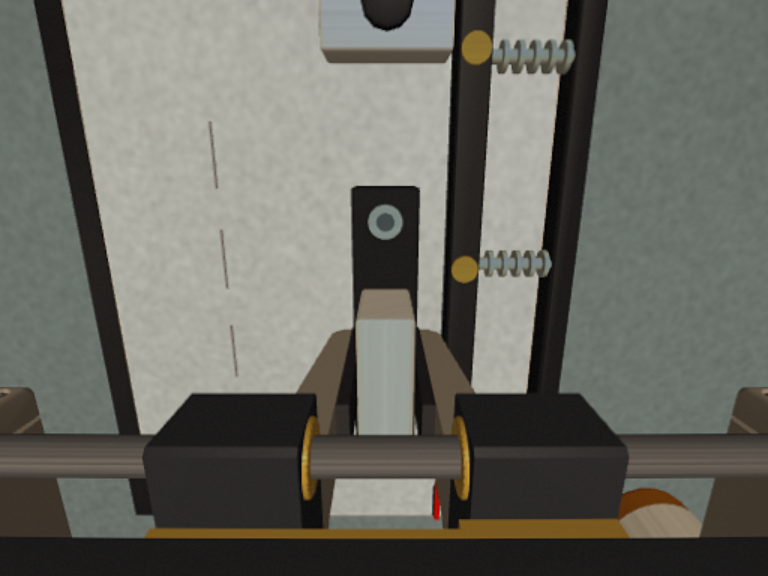

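The carriage hovers over the bed. The stop's face foot is at about row 62 (columns 326-449) and the carriage end at row 187; the fence front is at about column 443-455 on the right.

```bash
python3 - <<'E'
from h import *
import pickle
f=pickle.load(open('w3.pkl','rb')); v=f['frame'].max(2)
F=[]
for y in range(50,220):
    cs=[c for c in range(286,312) if v[y,c]<100]
    if cs and min(cs)>286: F.append((min(cs)-.5,y))
p=ray(f,F,.018)[:,:2]; vx,vy,x,y=cv2.fitLine(p.astype(np.float32),4,0,1e-4,1e-4).ravel(); print(len(F),'yaw',np.arctan2(-vx,vy)%np.pi,x,y)
C=[(x,y) for y in range(128,190) for x in [min(c for c in range(225,262) if v[y,c]<80)-.5]]
q=ray(f,C,.040)[:,:2]; vx,vy,_,_=cv2.fitLine(q[:50].astype(np.float32),4,0,1e-4,1e-4).ravel(); print('bar yaw',np.arctan2(-vx,vy)%np.pi)
a=.108;E=np.array([[np.cos(a),np.sin(a)],[-np.sin(a),np.cos(a)]])
T=lambda l,z:print(((ray(f,np.array(l)/1.5,z)[:,:2]@E.T)-[.5719,.1556]).round(4).tolist())
print('stop foot');T([(328,62),(449,62)],.018)
print('bar end');T([(353,187),(418,187)],.040)
print('fence');print((p[[0,-1]]@E.T-[.5719,.1556]).round(4)); print(E@r.state()['tcp_pos'][:2]-[.5719,.1556])
E
```

```text
170 yaw 0.10793519 0.6081938 0.24854675
bar yaw 0.088264465
stop foot
[[0.005, 0.0884], [0.0587, 0.0885]]
bar end
[[0.0167, 0.0352], [0.0444, 0.0352]]
fence
[[ 0.0597  0.0833]
 [ 0.0596 -0.0379]]
[ 0.03083419 -0.03335771]
```

play_rows(
  steps=[
    [[0, 0, -0.2], 0, 1],
    [[0, 0, -0.3], 0, 1],
    [[0, 0, -0.35], 0, 1],
    [[0, 0, -0.35], 0, 1],
  ],
)

```text
time_s: 6.75
tcp_pos: [0.5858, 0.1865, 0.0575]
tcp_rot: [0.667, 0.745, -0.0, 0.0]
ft_force: [-3.5, -1.5, 4.5]
grip_width: 0.234
grip_force: 45.0
```

play_rows(
  steps=[
    [[-0.1, 0.9, 0.02], 0, 1],
    [[-0.2, 1.9, 0.02], 0, 1],
    [[-0.31, 2.9, 0.02], 0, 1],
    [[-0.42, 3.8, 0.02], 0, 1],
    [[-0.5, 4.6, 0.02], 0, 1],
    [[-0.5, 4.6, 0.02], 0, 1],
  ],
)

```text
time_s: 7.5
tcp_pos: [0.5807, 0.2346, 0.0575]
tcp_rot: [0.666, 0.746, 0.001, -0.0]
ft_force: [0.0, 1.2, 2.4]
grip_width: 0.236
grip_force: 45.0
```

play_rows(
  steps=[
    [[-0.01, 0.1, 0], 0, 1],
    [[-0.02, 0.2, 0], 0, 1],
    [[-0.02, 0.2, 0], 0, 1],
  ],
)

```text
time_s: 7.88
tcp_pos: [0.5807, 0.2346, 0.0575]
tcp_rot: [0.667, 0.745, 0.0, 0.0]
ft_force: [-0.1, -1.2, 5.6]
grip_width: 0.238
grip_force: 45.0
```

play_rows(
  steps=[
    [[-0.01, 0.1, 0], 0, 1],
    [[-0.02, 0.2, 0], 0, 1],
    [[-0.02, 0.2, 0], 0, 1],
  ],
)

```text
time_s: 8.25
tcp_pos: [0.5807, 0.2347, 0.0576]
tcp_rot: [0.667, 0.745, -0.001, 0.001]
ft_force: [-0.5, -5.1, 8.5]
grip_width: 0.236
grip_force: 45.0
```

play_rows(
  steps=[
    [[0, 0, 0.05], 0, 1],
    [[-0.01, 0.1, 0.05], 0, 1],
    [[-0.02, 0.2, 0.05], 0, 1],
    [[-0.02, 0.2, 0.05], 0, 1],
  ],
)

```text
time_s: 8.75
tcp_pos: [0.5802, 0.2385, 0.0575]
tcp_rot: [0.667, 0.745, -0.0, -0.0]
ft_force: [1.0, -3.6, 2.7]
grip_width: 0.235
grip_force: 45.0
```

```bash
python3 - <<'E'
from h import *
import pickle
s=r.state();print(s['tcp_pos'],s['ft_force'],s['ft_torque'])
f=grab('wrist'); save(f,'w4.png'); pickle.dump(f,open('w4.pkl','wb'))
E
```

```text
[0.58016189 0.23850325 0.05754426] [ 0.9953039  -3.62753688  2.6751203 ] [-0.7243513  -0.26306532 -0.04715601]
```

View pics/w4.png

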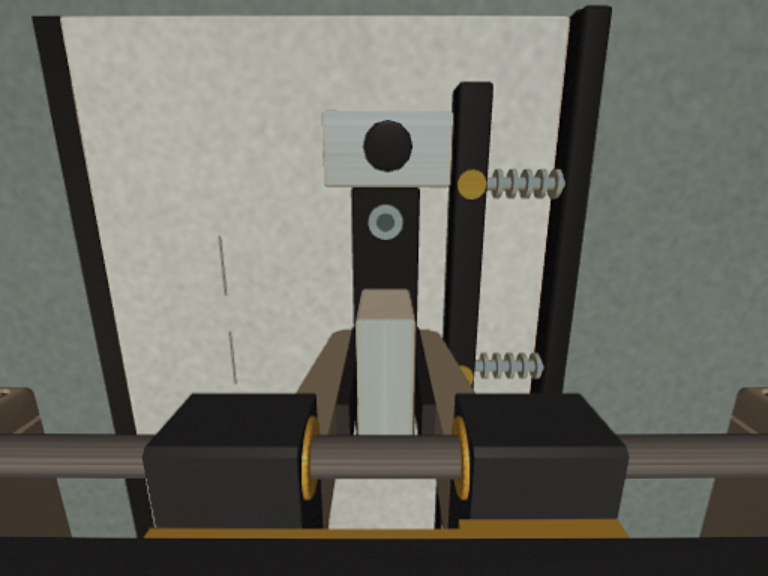

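The carriage end is at row 187 and the stop's edge at row 186, so they are touching or within a millimetre. The carriage had stuck under friction and then slid. I push a little more to confirm the contact.

play_rows(
  steps=[
    [[-0.01, 0.1, 0.02], 0, 1],
    [[-0.02, 0.2, 0.02], 0, 1],
    [[-0.02, 0.2, 0.02], 0, 1],
  ],
)

```text
time_s: 9.18
tcp_pos: [0.5802, 0.2386, 0.0577]
tcp_rot: [0.667, 0.745, -0.001, 0.001]
ft_force: [0.4, -6.3, 2.6]
grip_width: 0.236
grip_force: 45.0
```

play_rows(
  steps=[
    [[-0.01, 0.1, 0.02], 0, 1],
    [[-0.02, 0.2, 0.02], 0, 1],
    [[-0.02, 0.2, 0.02], 0, 1],
  ],
)

```text
time_s: 9.55
tcp_pos: [0.5802, 0.2387, 0.0578]
tcp_rot: [0.668, 0.744, -0.003, 0.002]
ft_force: [-0.7, -10.0, 3.8]
grip_width: 0.237
grip_force: 45.0
```

play_rows(
  steps=[
    [[0.3, -0.15, 0.02], 0, 1],
    [[0.6, -0.12, 0.02], 0, 1],
    [[0.9, -0.09, 0.02], 0, 1],
    [[1.2, -0.05, 0.02], 0, 1],
    [[1.2, -0.05, 0.02], 0, 1],
  ],
)

```text
time_s: 10.18
tcp_pos: [0.5871, 0.2392, 0.0577]
tcp_rot: [0.666, 0.746, -0.006, -0.001]
ft_force: [-11.8, -11.0, 13.4]
grip_width: 0.237
grip_force: 45.1
```

play_rows(
  steps=[
    [[0.2, 0.02, 0], 0, 1],
    [[0.4, 0.04, 0], 0, 1],
    [[0.6, 0.06, 0], 0, 1],
    [[0.6, 0.06, 0], 0, 1],
  ],
)

```text
time_s: 10.68
tcp_pos: [0.593, 0.2398, 0.0577]
tcp_rot: [0.666, 0.746, -0.006, -0.001]
ft_force: [-11.7, -11.7, 12.8]
grip_width: 0.235
grip_force: 45.1
```

play_rows(
  steps=[
    [[0, 0, 0.05], 0, 1],
    [[0.02, -0.15, 0.08], 0, 1],
    [[0.02, -0.15, 0.08], 0, 1],
  ],
)

```text
time_s: 11.05
tcp_pos: [0.5948, 0.2402, 0.0578]
tcp_rot: [0.667, 0.745, -0.003, -0.001]
ft_force: [-4.3, -5.2, 2.4]
grip_width: 0.232
grip_force: 45.0
```

play_rows(
  steps=[
    [[0.2, 0.02, 0], 0, 1],
    [[0.4, 0.04, 0], 0, 1],
    [[0.4, 0.04, 0], 0, 1],
  ],
)

```text
time_s: 11.42
tcp_pos: [0.5974, 0.2405, 0.0578]
tcp_rot: [0.667, 0.745, -0.005, -0.002]
ft_force: [-9.6, -7.0, 5.5]
grip_width: 0.238
grip_force: 45.0
```

play_rows(
  steps=[
    [[0.2, 0.02, 0.01], 0, 1],
    [[0.4, 0.03, 0.02], 0, 1],
    [[0.6, 0.05, 0.03], 0, 1],
    [[0.8, 0.07, 0.04], 0, 1],
    [[0.8, 0.07, 0.04], 0, 1],
    [[0.8, 0.07, 0.04], 0, 1],
  ],
)

```text
time_s: 12.18
tcp_pos: [0.6037, 0.2411, 0.0578]
tcp_rot: [0.667, 0.745, -0.006, -0.003]
ft_force: [-12.6, -7.2, 7.5]
grip_width: 0.238
grip_force: 45.0
```

```bash
python3 - <<'E'
from h import *
import pickle
s=r.state();print(s['tcp_pos'],s['tcp_rot'],s['ft_force'],s['ft_torque'])
f=grab('wrist'); save(f,'w5.png'); pickle.dump(f,open('w5.pkl','wb'))
E
```

```text
[0.60370647 0.24114332 0.05784866] [ 0.66666885  0.74532238 -0.00617369 -0.00301332] [-12.57004955  -7.16464298   7.47492846] [-1.3826548   3.01979019 -0.00451153]
```

View pics/w5.png

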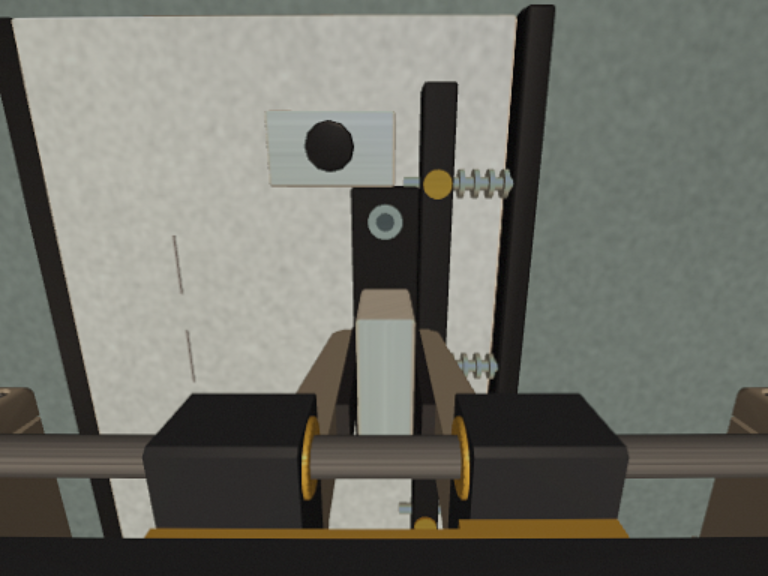

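The carriage lies along the fence (seam at about column 419) with its end at the stop (row 187), and the springs are part compressed. About 6 mm more travel is needed.

play_rows(
  steps=[
    [[0.2, 0.02, 0.01], 0, 1],
    [[0.4, 0.04, 0.02], 0, 1],
    [[0.6, 0.06, 0.03], 0, 1],
    [[0.65, 0.07, 0.04], 0, 1],
    [[0.65, 0.07, 0.04], 0, 1],
    [[0.65, 0.07, 0.04], 0, 1],
  ],
)

```text
time_s: 12.98
tcp_pos: [0.6086, 0.2417, 0.0579]
tcp_rot: [0.667, 0.745, -0.008, -0.004]
ft_force: [-15.7, -7.1, 9.3]
grip_width: 0.236
grip_force: 45.0
```

```bash
python3 - <<'E'
from h import *
import pickle
a=.108;E=np.array([[np.cos(a),np.sin(a)],[-np.sin(a),np.cos(a)]])
s=r.state();print(s['tcp_pos'],s['tcp_rot'],s['ft_force'],E@s['ft_force'][:2]);print(E@s['tcp_pos'][:2]-[.5719,.1556])
f=grab('wrist'); pickle.dump(f,open('w6.pkl','wb')); g=grab('scene'); pickle.dump(g,open('s6.pkl','wb'))
v=f['frame'].max(2).astype(int)
# fence back edge (top, z=.038): scan from dark to white, right side
pts=[]
for y in range(65,115):
    cs=[c for c in range(255,330) if v[y,c]<70]; 
    cs=np.array(cs); 
    if len(cs): k=np.split(cs,np.where(np.diff(cs)>3)[0]+1); k=[q for q in k if len(q)>12]; 
    if len(cs) and k: pts.append((k[0][0]-.5,y))
P=ray(f,[p for p in pts if p[1]<118],.038)[:,:2]@E.T-[.5719,.1556]; print(P[::8].round(4))
I=np.hstack([cv2.resize(f['frame'][:,150:400],None,fx=1.5,fy=1.5),cv2.resize(g['frame'][115:215,220:360],(403,288)).__class__(0) if 0 else np.vstack([cv2.resize(g['frame'][110:222,215:365],(400,299)),np.zeros((277,400,3),np.uint8)])])
cv2.imwrite('pics/c6.png',I[:,:,::-1])
E
```

```text
[0.60859983 0.24169203 0.05789632] [ 0.66656465  0.74539793 -0.00765857 -0.00385141] [-15.65720461  -7.10546423   9.32750837] [-16.33187971  -5.37637267]
[0.05920595 0.01908277]
[[0.0724 0.1225]
 [0.0725 0.1181]
 [0.072  0.1136]
 [0.0721 0.109 ]
 [0.0722 0.1044]
 [0.0723 0.0996]]
```

View pics/c6.png

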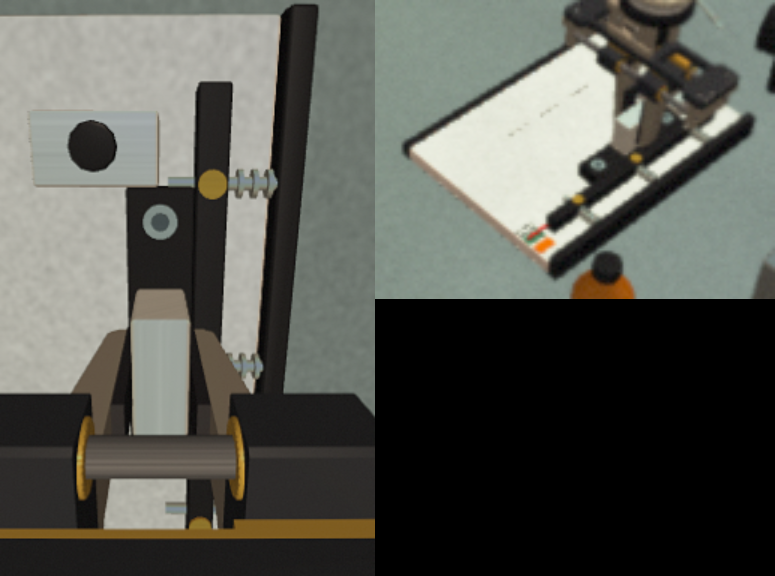

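The carriage end is at the stop (row 187) and its long side is flush with the fence. In the scene crop the red pointer at (540,232) lies over the green, short of the orange. Travel is about 13-14 mm, or roughly 9-9.5 N. I hold for a moment to check it is steady.

play_rows(
  steps=[
    [[0.05, 0, 0], 0, 1],
    [[0.05, 0, 0], 0, 1],
    [[0.05, 0, 0], 0, 1],
    [[0.05, 0, 0], 0, 1],
    [[0.05, 0, 0], 0, 1],
    [[0.05, 0, 0], 0, 1],
    [[0.05, 0, 0], 0, 1],
    [[0.05, 0, 0], 0, 1],
  ],
)

```text
time_s: 14.08
tcp_pos: [0.609, 0.2417, 0.0579]
tcp_rot: [0.667, 0.745, -0.008, -0.004]
ft_force: [-16.4, -7.9, 9.0]
grip_width: 0.236
grip_force: 45.0
```

Steady, so I hand it in.

```bash
python3 -c "
from workcell import r
print(r.sign_off())"
```

```text
the job is handed in; nothing more can be done
None
```

The job is handed in at about 14 s with the carriage still gripped, its end at the stop and its long side against the fence, pressed back about 14 mm (roughly 9.5 N, from fence travel) with the pointer over the green mark; the arm's lean tips the carriage about 1°.

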